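# Put the bangle insert away behind the drop flap

### The job

Put the silver bangle away: carry its walnut insert by the upright grip to the open end of the walnut rack and slide it in nose first, so that its own sloping nose lifts the hinged glass flap and the flap's feet then drop behind it. Feel for the spring buffer at the end and press it gently, never ram it, then let go so that the insert rests flat and caught with the flap fully down. Keep the bangle in the insert, keep the gripper off the rack and its flap, and leave everything else on the vanity where it is.

Things in the scene. Friction and masses are not known exactly. Their poses are not given: they have to be found in the camera images.
- insert_grip (a point): Grasp point of the loose walnut insert (0.16 to 0.26 kg): middle of its upright grip, 34 mm above the insert's flat underside. The grip is 30 mm long (x), 14 mm thick (y) and reaches 54 mm above the underside; pinch it from above across y. +x points to the nose, z up. The tray's rear face lies 39 mm ahead (+x) of this point, its nose tip 139 mm ahead.
- insert: The same insert; origin under the middle of its tray, 89 mm ahead of the grip. Open tray 100 x 100 mm, 22 mm high, floor 4 mm, side rims 14 mm wide; the foremost 23 mm of its top slopes down at 35 degrees to a nose 6 mm high. A neck 14 mm wide, 10 mm high joins tray and grip.
- rack: Fixed walnut rack; origin on the vanity top, +x = the way the insert slides in. Board 8 mm thick, 150 mm wide, x -190 to +110 mm. Below x = -115 mm it is a clear apron to set the insert on. Rails 8 mm above the board guide it about y = 0 with 2.5 mm play each side from x = -65 mm on; flared lead-ins (15 degrees) from x = -115 mm. The flap's glass lies 42 to 46 mm above the vanity.
- rack_feet (a point): Marks, on the rack's board top (z 8 mm, x -50 mm, y 0), where the inner face of the flap's feet stands when the stop block is at its middle setting; the caught insert's grip then lies at rack x = -89 mm. The block carries flap and buffer together and is clamped anywhere up to 15 mm nearer or farther along x; this mark does not follow it, so the true place must be felt or watched.
- rack_buffer (a point): Marks the face of the spring buffer at the block's middle setting (rack x 48 mm, 6 mm over the board; it too does not follow the block). The nose meets it 2 mm before the insert's rear clears the feet. It pushes back 3 N at first, 0.9 N more per mm: 5 N as the rear clears, 9 N at the end of its 7 mm, solid beyond. Insert and rack must never press on each other with more than 20 N.
- flap (a joint): Angle of the glass flap (90 g), hinged on its far edge 117 mm beyond its feet: 0 = fully down and level, growing as the near edge rises (0.11 while riding on the insert's rims, most 1.2). Falls by its own weight. Two brass feet, 6 mm thick, 8 mm wide, 44 mm either side of the middle, hang from its near edge to 10 mm above the board; the grip's neck passes between them.
- bangle_mid (a point): Centre of the loose silver bangle, 64 mm across, 8 mm high, lying flat in the insert.
- saucer: White porcelain saucer, 110 mm across, 13 mm high, with two pearl studs; origin at the centre of its underside. Bystander.
- comb: Black wide-tooth comb, 180 x 46 mm, 6 mm thick, lying flat; origin under its middle. Bystander.
- lotion: Amber bottle, 56 mm across, 150 mm high; origin under its centre. Bystander.
- tumbler: White ceramic tumbler, 72 mm across, 100 mm high; origin under its centre. Bystander.
- jar: Low white jar with wooden lid, 64 mm across, 45 mm high; origin under its centre. Bystander.
- scent: Square glass scent bottle, 45 x 30 mm, 82 mm high; origin under its centre. Bystander.
Mind the look-alikes: they are no part of the job. What is shaped like the part that bears bangle_mid but green or yellow is not meant. Leave any red look-alike of the insert alone.

How it is judged:
By the outcome, as a careful person would: the job done as asked, in the order asked, and still so for the second after the job is handed in, with the robot touching nothing.
It also fails if it takes over 72 s, if anything falls off the work surface, if the arm or the gripper's body presses on something with over 40 N, if the wrist force passes 120 N, or if a joint passes its speed limit or range.

### The arm

A 6-joint arm with a two-finger parallel gripper is mounted at the origin on the work surface. World frame = base frame: x ahead of the robot, y to its left, z up, the work surface at z = 0. Lengths are in m, angles in rad, forces in N, time in s.
With the tool pointing down it reaches from about 0.325 to 0.775 m from the base axis. Payload 5.5 kg.
Tool frame: the origin (TCP) lies at the very end of the fingers, on their centre line; the grasp point (between the pads) lies 19 mm behind it; z points along the fingers, y is the direction in which the jaws open and shut (so a half turn about z gives the same grasp; the last joint's range is limited). The gripper opens to 88 mm and grips with 3 to 60 N. Pads are 20 mm wide; open, the fingers measure 115 mm over their backs; the gripper's body (75 mm by 178 mm) begins 61 mm behind the grasp point.
Start: joints at [1.183, 0.091, 1.231, -0, 1.82, -0.057], TCP at [0.195, 0.567, 0.223] pointing down, gripper open.
Joint ranges: [-2.87, 2.87], [-0.86, 2.18], [0.17, 2.46], [-1.51, 4.65], [0.06, 2.69], [-2.65, 2.65]. Speed limits (rad/s): [2.57, 2.57, 3.01, 3.14, 3.14, 3.14].

### API

Orientations are given as a rotation vector (axis times angle).
In Python, from rig import bot gives the robot as it stands. The module is installed in compiled form; this text tells all that it offers.
- The arm moves only by the tool apply_moves, never from a script. Its argument "deltas" is a list of rows, each a list of 4 numbers: the shift along the tool's x, y, z in mm, then the turn about the tool's z in rad. A call has 1 to 20 rows; each row is the pose to reach, as a shift and turn from the pose commanded when the call began, along the tool's axes at that moment; what a row does not reach only later rows make up. A row lasts 1/12 s, in which the tool goes at most 41.7 mm and 7.16 degrees, less where a joint would pass 70% of its speed; a pose out of reach is approached as far as the arm can. A call with a gripper value outside its range is refused whole. "jaw" is the finger opening in mm, from 0 to 87.8, set as the call begins (left out, the last holds). The fingers move at their own pace and stop on an object; the grip force is fixed at half the most. Time passes only in rows, so rows that repeat a pose let the fingers close. It gives the time, the measured TCP pose, the force and the opening at its end, in the units of the state.
- bot.sense(): the state, without advancing time (a new reading comes with each control period).
- bot.snapshot(name): name is "side" or "top"; returns a dict with "color" (400x640x3 uint8, red, green, blue), "camera_matrix" (3x3 intrinsics, pixels), "k1" (the pictures are not rectified: a ray, as slopes to the right and down, at radius r is drawn at 1 + k1 r^2 times it, then the intrinsics apply), "pose" (4x4, takes a point from camera to world coordinates). Camera axes: x right, y up, looking along -z (the intrinsics and any distortion apply to the point x, -y, -z); pixel columns grow to the right and rows downward; lengths in m; the calibration is good to about 2 mm. A picture is of the moment at which its call begins. There is no depth.
- bot.finish_job(): hands the job in, once; it reports no verdict.
The state is a dict: "t": time; "joints": joint angles; "joint_velocities": joint speeds; "tau": joint torques, N m; "ee_pos": TCP position; "tool_rot": TCP orientation; "wrist_force": force on the tool from outside, world axes, zero at the start; "moment": the same for the moment, N m; "grip_width": finger opening in m.
Only numpy, scipy, OpenCV 4.12 (cv2) and the standard library are available. Lean on these libraries where they do the work, as an engineer would, in place of code of your own. Each camera call takes 0.05 s, during which the arm holds its last target.

## Working session

There is one attempt and no reset: what is moved stays moved. The work goes in short steps, Python scripts to look and compute and a tool call to move; the robot and the scene stay as the last step left them, time stands still between calls to the robot, and variables do not carry over. Pictures are saved under pics/ and viewed, and the job is handed in when it is done.

Besides the shell and the picture viewer there is one more tool, called after "Call:" by a JSON object that holds its "fn" and its "kwargs", one argument or row to a line. apply_moves: Moves the arm, as the interface text tells. Its arguments: {"type":"object","properties":{"deltas":{"type":"array","items":{"type":"array","items":{"type":"number"}}},"jaw":{"type":"number"}},"required":["deltas"]}

```bash
mkdir -p pics; cat > h.py <<'E'
import numpy as np, cv2
from rig import bot
def snap(name,fn=None):
    s=bot.snapshot(name)
    if fn: cv2.imwrite('pics/'+fn,s['color'][:,:,::-1])
    return s
def ray(s,u,v):
    K=s['camera_matrix'];k1=s['k1']
    d=np.array([(u-K[0,2])/K[0,0],(v-K[1,2])/K[1,1]])
    x=d.copy()
    for _ in range(30): x=d/(1+k1*(x@x))
    P=np.array(s['pose']);w=P[:3,:3]@np.array([x[0],-x[1],-1.]);return P[:3,3],w
def onz(s,u,v,z):
    o,w=ray(s,u,v);return o+w*(z-o[2])/w[2]
def proj(s,p):
    P=np.array(s['pose']);c=P[:3,:3].T@(np.array(p)-P[:3,3]);x=np.array([c[0],-c[1]])/-c[2]
    x=x*(1+s['k1']*(x@x));K=s['camera_matrix'];return K[0,0]*x[0]+K[0,2],K[1,1]*x[1]+K[1,2]
E
python3 - <<'E'
from h import *
a=snap('top','t0.png');b=snap('side','s0.png')
for s in(a,b):print(s['camera_matrix'],s['k1'],np.round(s['pose'],3))
print(bot.sense())
E
```

```text
[[391.90948879   0.         316.90169638]
 [  0.         391.90948879 198.02805885]
 [  0.           0.           1.        ]] -0.06250669311287087 [[ 0.011  0.99  -0.139  0.402]
 [-1.     0.008 -0.021 -0.033]
 [-0.019  0.139  0.99   1.184]
 [ 0.     0.     0.     1.   ]]
[[508.21895487   0.         321.36769019]
 [  0.         508.21895487 197.30076329]
 [  0.           0.           1.        ]] -0.13480653588319305 [[ 0.84   0.385 -0.383  0.085]
 [-0.543  0.585 -0.603 -0.783]
 [-0.008  0.714  0.7    0.917]
 [ 0.     0.     0.     1.   ]]
{'t': 0.1, 'joints': array([ 1.18330356e+00,  9.18011644e-02,  1.23174727e+00,  6.10722171e-06,
        1.81977029e+00, -5.67206696e-02]), 'joint_velocities': array([-0.00123922, -0.00234179, -0.00197783,  0.0006327 ,  0.00014079,
       -0.00041592]), 'tau': array([ 2.10561549e-03, -4.47859955e+01, -4.07569706e+01,  6.99791545e-02,
        2.85519910e-02, -9.45486795e-05]), 'ee_pos': array([0.19478067, 0.56723889, 0.22161967]), 'tool_rot': array([-5.17144166e-01, -3.09834378e+00,  2.64232879e-03]), 'wrist_force': array([-1.2014051 ,  0.18174046,  0.59224874]), 'moment': array([0.03652077, 0.01479831, 0.0147939 ]), 'grip_width': 0.08767884630236572}
```

View pics/t0.png

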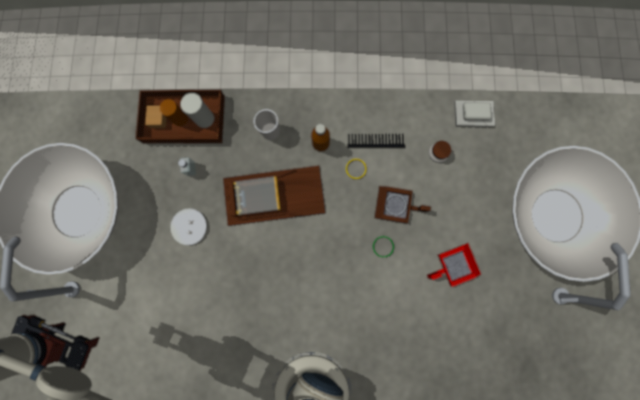

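View pics/s0.png

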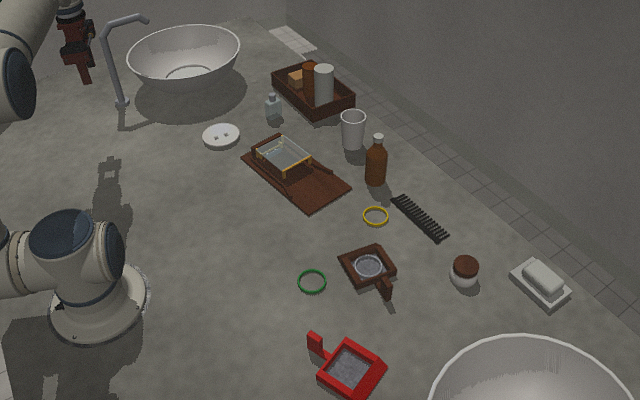

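The silver bangle lies in the walnut insert at top (395,204), with its grip at (424,209). These could be mistaken for it: the red insert at (458,265), the green ring at (383,246), the yellow ring at (356,168) and the walnut rack itself at (275,195). I choose the walnut insert and check it in a close crop.

```bash
python3 - <<'E'
import cv2
t=cv2.imread('pics/t0.png');s=cv2.imread('pics/s0.png')
cv2.imwrite('pics/c1.png',cv2.resize(t[155:235,215:445],(0,0),fx=3.47,fy=3.47,interpolation=cv2.INTER_CUBIC))
cv2.imwrite('pics/c2.png',cv2.resize(s[120:310,230:420],(0,0),fx=3.1,fy=3.1,interpolation=cv2.INTER_CUBIC))
E
```

```text
(no output)
```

View pics/c1.png

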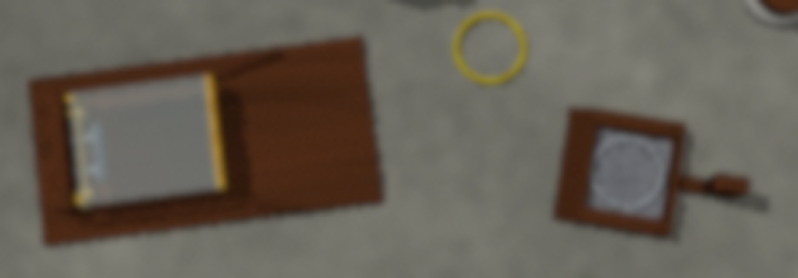

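View pics/c2.png

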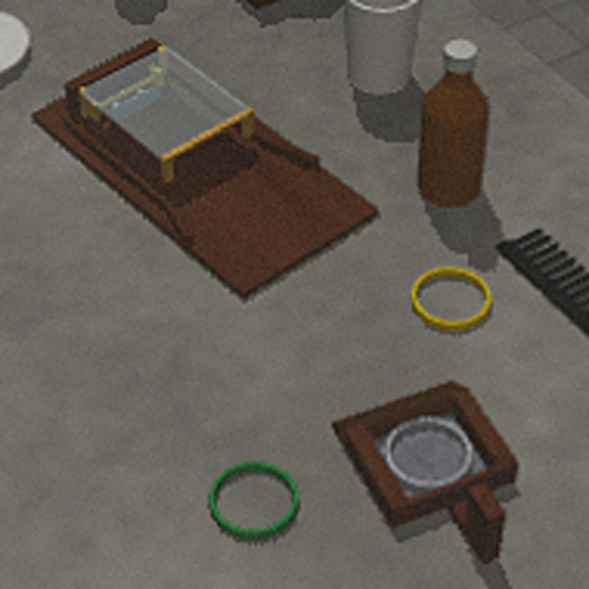

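The crop confirms the choice: a walnut insert with the silver ring inside, grip pointing right and nose to the left. The rack's open apron faces the insert, and the flap has its brass front edge at crop (215,130). Next I measure.

```bash
cat > m.py <<'E'
from h import *
def masks(s):
    hsv=cv2.cvtColor(s['color'],cv2.COLOR_RGB2HSV);h,sa,v=cv2.split(hsv)
    return (((h<14)|(h>172))&(sa>95)&(v>25)).astype(np.uint8)*255
if __name__=='__main__':
    for n in('top','side'):
        s=snap(n);m=masks(s)
        cv2.imwrite('pics/m_%s.png'%n,m)
        cs,_=cv2.findContours(m,cv2.RETR_EXTERNAL,cv2.CHAIN_APPROX_NONE)
        for c in cs:
            if cv2.contourArea(c)>150:
                print(n,cv2.boundingRect(c),cv2.contourArea(c))
                for eps in(2.,):
                    for p in cv2.approxPolyDP(c,eps,True)[:,0]: print('   ',p,np.round(onz(s,*p,.008)*1000,0),np.round(onz(s,*p,.022)*1000,0)[:2])
E
python3 m.py
python3 - <<'E'
import cv2,numpy as np
a=cv2.imread('pics/m_top.png')[155:235,215:445];b=cv2.imread('pics/m_side.png')[120:310,230:420]
a=cv2.resize(a,None,fx=3,fy=3,interpolation=0);cv2.imwrite('pics/ma.png',a);cv2.imwrite('pics/mb.png',cv2.resize(b,None,fx=3,fy=3,interpolation=0))
E
```

```text
top (40, 333, 25, 33) 399.0
    [ 41 333] [144. 829.   8.] [147. 819.]
    [ 47 348] [100. 806.   8.] [104. 796.]
    [ 41 363] [ 55. 823.   8.] [ 59. 812.]
    [ 45 365] [ 49. 809.   8.] [ 54. 799.]
    [ 59 358] [ 73. 765.   8.] [ 77. 755.]
    [ 64 342] [121. 751.   8.] [124. 742.]
top (427, 243, 54, 44) 1250.0
    [480 271] [ 352. -495.    8.] [ 353. -490.]
    [466 243] [ 435. -456.    8.] [ 435. -451.]
    [440 253] [ 405. -377.    8.] [ 405. -373.]
    [438 256] [ 396. -371.    8.] [ 396. -366.]
    [442 267] [ 364. -382.    8.] [ 364. -377.]
    [427 276] [ 337. -336.    8.] [ 338. -333.]
    [436 279] [ 329. -363.    8.] [ 329. -359.]
    [444 273] [ 346. -387.    8.] [ 347. -383.]
    [450 285] [ 311. -404.    8.] [ 312. -400.]
    [455 286] [ 308. -419.    8.] [ 310. -414.]
    [478 276] [ 338. -489.    8.] [ 338. -483.]
top (375, 187, 55, 36) 1076.5
    [379 188] [ 599. -197.    8.] [ 597. -195.]
    [376 217] [ 511. -187.    8.] [ 510. -185.]
    [407 222] [ 497. -280.    8.] [ 495. -277.]
    [410 209] [ 536. -290.    8.] [ 534. -287.]
    [429 210] [ 533. -347.    8.] 
[... 7817 characters left out ...]
. 1198.    8.] [ 231. 1167.]
side (57, 18, 27, 24) 287.0
    [82 18] [ 316. 1523.    8.] [ 312. 1487.]
    [71 24] [ 260. 1493.    8.] [ 258. 1458.]
    [58 23] [ 212. 1547.    8.] [ 210. 1511.]
    [58 29] [ 201. 1481.    8.] [ 199. 1447.]
    [63 29] [ 220. 1465.    8.] [ 218. 1431.]
    [66 41] [ 208. 1335.    8.] [ 206. 1303.]
    [72 41] [ 230. 1317.    8.] [ 227. 1285.]
    [73 38] [ 239. 1343.    8.] [ 237. 1310.]
    [81 39] [ 266. 1310.    8.] [ 263. 1278.]
    [83 36] [ 279. 1333.    8.] [ 276. 1300.]
    [77 34] [ 262. 1370.    8.] [ 259. 1337.]
    [80 33] [ 275. 1371.    8.] [ 272. 1338.]
    [77 26] [ 279. 1452.    8.] [ 276. 1418.]
    [82 25] [ 299. 1447.    8.] [ 296. 1412.]
```

View pics/ma.png

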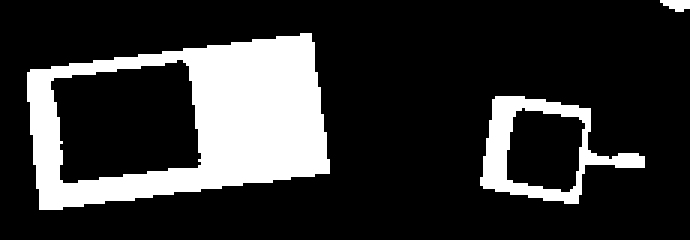

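View pics/mb.png

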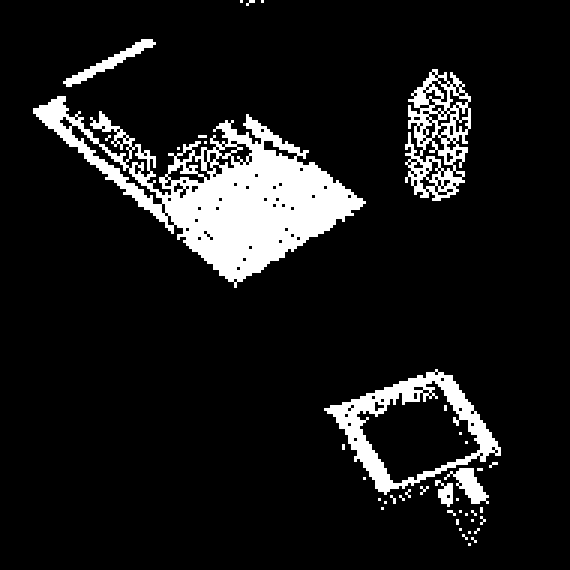

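```bash
cat > r.py <<'E'
from m import *
s=snap('top');m=masks(s)
cs,_=cv2.findContours(m,cv2.RETR_EXTERNAL,cv2.CHAIN_APPROX_NONE)
def get(u,v): return [c for c in cs if cv2.pointPolygonTest(c,(u,v),True)>-12 and cv2.contourArea(c)>500]
def fit(c,z,corners):
    P=np.array([onz(s,*p,z)[:2] for p in c[:,0].astype(float)])*1000
    L=[]
    for i in range(4):
        a=np.array(corners[i],float);b=np.array(corners[(i+1)%4],float);d=b-a;l=np.hypot(*d);d/=l
        q=c[:,0]-a;t=q@d;n=abs(q[:,0]*d[1]-q[:,1]*d[0])
        k=(n<2)&(t>.08*l)&(t<.92*l)
        vx,vy,x,y=cv2.fitLine(P[k].astype(np.float32),cv2.DIST_HUBER,0,.01,.01).ravel()
        L.append((np.array([x,y]),np.array([vx,vy])));print('line',np.round([x,y],1),'ang deg',round(np.degrees(np.arctan2(vy,vx))%180,2),k.sum())
    X=[]
    for i in range(4):
        (p,d),(q,e)=L[i-1],L[i];t=np.linalg.solve(np.c_[d,-e],q-p);X.append(p+t[0]*d)
    X=np.array(X);print(np.round(X,1),'sides',np.round([np.hypot(*(X[(i+1)%4]-X[i])) for i in range(4)],1));return X
fit(get(300,190)[0],.008,[(318,166),(225,178),(228,224),(324,212)])
print('insert')
fit(get(382,205)[0],.022,[(379,188),(376,217),(407,222),(411,191)])
# brass bar
hsv=cv2.cvtColor(s['color'],cv2.COLOR_RGB2HSV);h,sa,v=cv2.split(hsv)
b=((h>16)&(h<32)&(sa>110)&(v>90)).astype(np.uint8)
n,l,st,ce=cv2.connectedComponentsWithStats(b)
for i in range(1,n):
    if st[i,4]>4:print(st[i],ce[i],np.round(onz(s,*ce[i],.046)*1000,1))
# grip mask detail
print(s['color'][198:216,406:434].astype(int)[:,:,0]-s['color'][198:216,406:434].astype(int)[:,:,2])
E
python3 r.py
```

```text
line [646.2 132.4] ang deg 98.0 78
line [556.6 269.8] ang deg 8.28 39
line [504.6 114.4] ang deg 97.97 81
line [595.8 -20.8] ang deg 7.95 39
[[666.3 -11. ]
 [625.5 279.9]
 [484.3 259.3]
 [524.9 -30.7]] sides [293.7 142.7 292.8 142.8]
insert
line [ 557.9 -189.9] ang deg 170.45 24
line [ 501.9 -230.6] ang deg 80.23 26
line [ 542.5 -285.3] ang deg 171.07 23
line [ 596.1 -242.5] ang deg 81.86 26
[[ 602.6 -197.4]
 [ 510.3 -181.9]
 [ 493.8 -277.6]
 [ 589.  -292.6]] sides [93.6 97.1 96.3 96.1]
[146 106  16  19 219] [153.50684932 115.73059361] [814.2 498.8  46. ]
[345 159  22  20 119] [355.63865546 168.72268908] [ 650.2 -123.    46. ]
[274 176   6  34  94] [276.72340426 192.37234043] [577.4 109.3  46. ]
[233 182   3   3   6] [233.83333333 182.83333333] [605.1 237.9  46. ]
[236 211   3   3   7] [237. 212.] [518.2 224.9  46. ]
[[-6 -2 10 25 37 26 13  8  8  9  9  9  9  9  9  9 10 10 10  9  9  9  9  8
   9  9 10  9]
 [-5 -1  9 28 36 25 13  8  8  8  8  9  8  9  9  9 10  9  9  9  9  9  9  9
   9 10  9 10]
 [-5  1 12 29 34 24 12  8  8  8  9  9  9 10  9 10 10 10  9  9  9 10  9 10
   9 10 10 10]
 [-3
[... 631 characters left out ...]
3 39 37 42 46 47 47 45 38 30 29 36 46 52 52 51 51 50 50 49 44
  29 17 10 10]
 [ 5 17 36 40 31 24 32 36 39 40 39 35 28 24 32 38 43 43 42 42 44 46 46 39
  27 14 10  9]
 [ 8 20 37 36 22 14 17 19 22 24 25 22 17 15 17 23 26 28 28 31 32 33 32 28
  19 12  9  8]
 [10 24 38 32 17  9  9 10 11 12 13 11 10 10  9 10 12 13 13 15 16 15 14 13
  11  8  7  7]
 [10 27 38 29 15  9  8  8  9 10  9  9  9  8  9  9  8  8  8  8  9  8  8  7
   7  7  6  6]
 [10 27 37 27 14  9  8  9  9 10 10  9  9  8  9  8  9  8  7  8  8  8  6  6
   5  7  6  6]
 [11 29 35 24 13  7  7  9  9  9 10 10 10 10 10  9  9  9  8  8  8  8  7  7
   6  7  6  6]
 [15 33 34 21 10  7  8  9  9  9  9 10  9 10  9 10 10  9  9  8  9  9  8  9
   9  8  7  8]]
```

```bash
python3 - <<'E'
from m import *
s=snap('top');b=snap('side')
g=onz(s,424.9,207.8,.054)*1000;print('grip top view',g)
c=np.array([548.9,-237.4])
for y in(80.5,81.2):
    d=np.array([np.cos(np.radians(y)),np.sin(np.radians(y))]);print(y,'pred grip',c-89*d, c-91*d)
print('d from grip-tray',np.degrees(np.arctan2(*(c-g[:2])[::-1])))
# side predictions
rd=np.radians(97.98);R=np.array([[np.cos(rd),-np.sin(rd)],[np.sin(rd),np.cos(rd)]]);o=np.array([569.7,164.0])
im=b['color'][:,:,::-1].copy();it=s['color'][:,:,::-1].copy()
def W(x,y,z): return np.r_[o+R@[x,y],z]/1000
pts=[W(-190,75,8),W(-190,-75,8),W(110,-75,8),W(110,75,8),W(-50,44,18),W(-50,-44,18),W(-50,49,46),W(-50,-49,46)]
yi=np.radians(80.9);Ri=np.array([[np.cos(yi),-np.sin(yi)],[np.sin(yi),np.cos(yi)]])
gg=g[:2]
for x in(-15,15):
  for y in(-7,7): pts.append(np.r_[gg+Ri@[x,y],54]/1000)
for x,z in((39,22),(116,22),(139,6)):
  for y in(-50,50): pts.append(np.r_[gg+Ri@[x,y],z]/1000)
A=4
def draw(im,cam,x0,y0,x1,y1,fn):
    k=cv2.resize(im[y0:y1,x0:x1],None,fx=A,fy=A,interpolation=cv2.INTER_CUBIC)
    for p in pts:
        u,v=proj(cam,p);cv2.circle(k,(int((u+.5-x0)*A),int((v+.5-y0)*A)),2,(255,255,0),-1)
    cv2.imwrite('pics/'+fn,k)
draw(im,b,235,140,425,285+5,'p_s.png');draw(it,s,220,160,410+10,230,'p_t1.png');
draw(it,s,360,180,440,230,'p_t2.png')
E
```

```text
grip top view [ 534.55658886 -323.01885354   54.        ]
80.5 pred grip [ 534.21076308 -325.17941854] [ 533.88066787 -327.15198974]
81.2 pred grip [ 535.28426057 -325.35232595] [ 534.9782889  -327.32878271]
d from grip-tray 80.48976138347645
```

View pics/p_s.png

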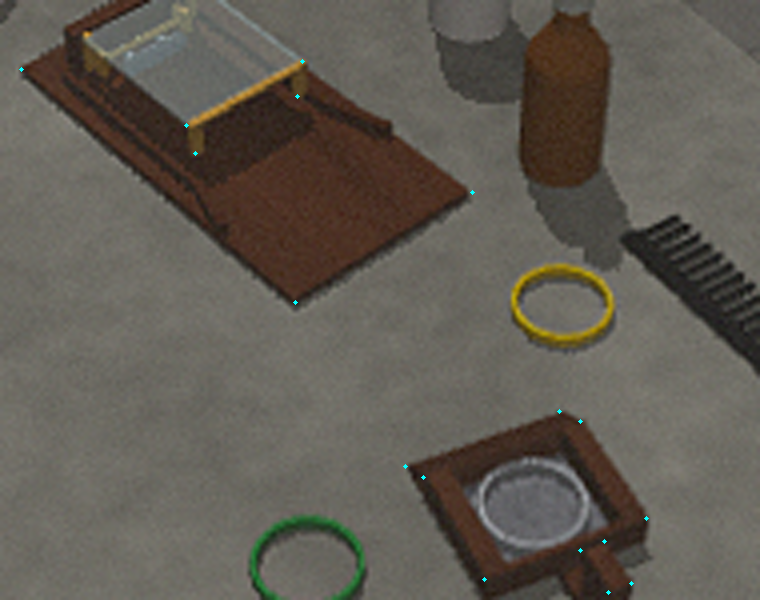

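View pics/p_t1.png

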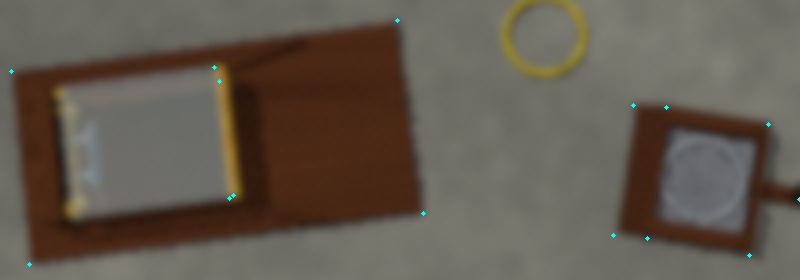

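View pics/p_t2.png

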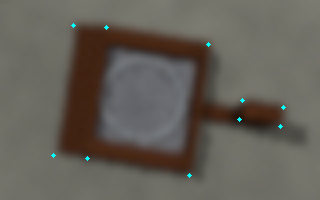

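```bash
cat > d.py <<'E'
import sys
from h import *
from scipy.spatial.transform import Rotation as Ro
s=bot.sense();R=Ro.from_rotvec(s['tool_rot']).as_matrix();p=s['ee_pos']*1000
def to(x,y,z,yawy):
    d=R.T@(np.array([x,y,z])-p);a=np.degrees(np.arctan2(R[1,1],R[0,1]));w=(yawy-a+90)%180-90
    return np.round(d,1),np.round(-np.radians(w),4)
def rk(x,y,z): # rack frame -> world
    rd=np.radians(97.98);return 569.7+np.cos(rd)*x-np.sin(rd)*y,164.0+np.sin(rd)*x+np.cos(rd)*y,z
print('t',round(s['t'],2),'p',np.round(p,1),'yawy',round(np.degrees(np.arctan2(R[1,1],R[0,1])),2),'zax',np.round(R[:,2],3),'F',np.round(s['wrist_force'],2),'M',np.round(s['moment'],2),'g',round(s['grip_width']*1000,1))
E
python3 - <<'E'
from d import *
print(to(534.7,-325,150,-9.3))
E
```

```text
t 0.35 p [194.9 567.4 222.4] yawy 71.05 zax [-0. -0. -1.] F [ 0.49 -0.73  0.14] M [ 0.02 -0.05 -0.01] g 87.8
(array([-611.3, -733.6,   72.7]), np.float64(1.4023))
```

Call:
{"fn": "apply_moves", "kwargs": {
  "deltas": [
    [-25,-30,0,0.06],
    [-50,-60,0,0.12],
    [-75,-90,0,0.18],
    [-100,-120,0,0.24],
    [-125,-150,0,0.3],
    [-150,-180,0,0.36],
    [-175,-210,0,0.42],
    [-200,-240,0,0.48],
    [-225,-270,0,0.54],
    [-250,-300,0,0.6],
    [-275,-330,0,0.66],
    [-300,-360,0,0.72],
    [-325,-390,0,0.78],
    [-350,-420,0,0.84],
    [-375,-450,0,0.9],
    [-400,-480,0,0.96],
    [-425,-510,0,1.02],
    [-450,-540,0,1.08],
    [-475,-570,0,1.14],
    [-500,-600,0,1.2]
  ],
  "jaw": 50
}}

```text
t: 2.02
ee_pos: [0.4732, -0.1645, 0.2228]
tool_rot: [2.18, 2.261, 0.001]
wrist_force: [1.1, 0.8, -0.3]
grip_width: 0.0504
```

```bash
python3 - <<'E'
from d import *
print(to(534.7,-325,100,-9.3))
E
```

```text
t 2.02 p [ 473.2 -164.5  222.8] yawy 2.09 zax [ 0.001 -0.    -1.   ] F [ 1.11  0.84 -0.33] M [-0.05  0.11  0.06] g 50.4
(array([-162.6,   55.6,  122.9]), np.float64(0.1989))
```

Call:
{"fn": "apply_moves", "kwargs": {
  "deltas": [
    [-35,12,10,0.05],
    [-70,24,30,0.1],
    [-105,36,60,0.15],
    [-140,48,90,0.199],
    [-162,55,115,0.199],
    [-162,55,120,0.199],
    [-162,55,120,0.199]
  ]
}}

```text
t: 2.6
ee_pos: [0.5325, -0.3221, 0.0977]
tool_rot: [-2.387, -2.031, 0.003]
wrist_force: [0.3, 1.2, 0.3]
grip_width: 0.0504
```

```bash
python3 - <<'E'
from d import *
print(to(534.7,-325,17,-9.3))
t=snap('top');b=snap('side')
cv2.imwrite('pics/a1.png',cv2.resize(t['color'][160:250,350:470,::-1],None,fx=5,fy=5))
cv2.imwrite('pics/a2.png',cv2.resize(b['color'][180:330,300:460,::-1],None,fx=4,fy=4))
E
```

```text
t 2.6 p [ 532.5 -322.1   97.7] yawy -9.22 zax [-0.007  0.005 -1.   ] F [0.34 1.17 0.3 ] M [-0.06  0.08  0.06] g 50.4
(array([-2.8,  3.2, 80.6]), np.float64(0.0014))
```

View pics/a1.png

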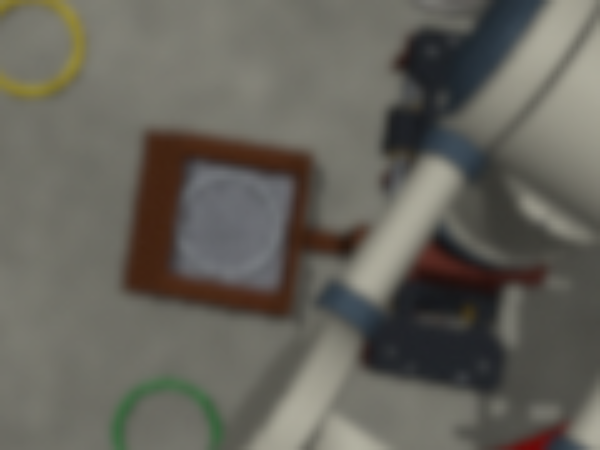

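View pics/a2.png

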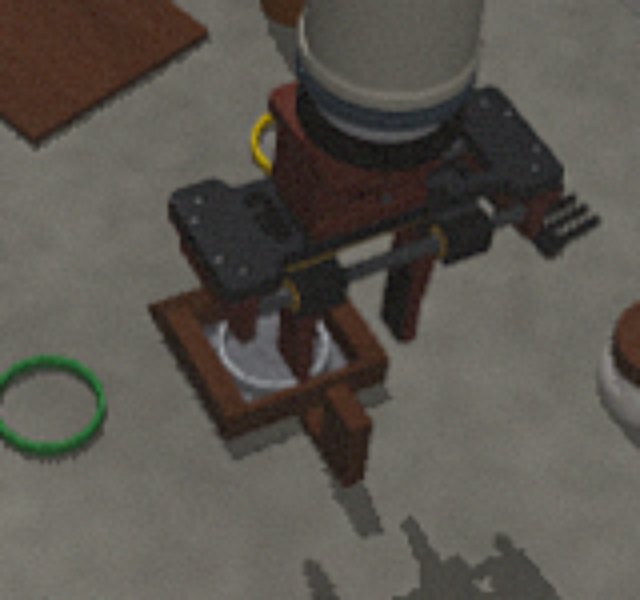

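Call:
{"fn": "apply_moves", "kwargs": {
  "deltas": [
    [-3,3,0,0],
    [-3,3,20,0],
    [-3,3,40,0],
    [-3,3,55,0],
    [-3,3,70,0],
    [-3,3,78,0],
    [-3,3,79,0],
    [-3,3,79,0]
  ]
}}

```text
t: 3.37
ee_pos: [0.5374, -0.3252, 0.0252]
tool_rot: [2.389, 2.038, 0.001]
wrist_force: [0.2, -0.3, 0.0]
grip_width: 0.0494
```

```bash
python3 - <<'E'
from d import *
print(to(534.7,-325,16,-9.3))
b=snap('side')
cv2.imwrite('pics/a3.png',cv2.resize(b['color'][180:330,300:460,::-1],None,fx=4,fy=4))
E
```

```text
t 3.37 p [ 537.4 -325.2   25.2] yawy -9.06 zax [ 0.002 -0.001 -1.   ] F [ 0.18 -0.25  0.04] M [-0.05  0.09 -0.02] g 49.4
(array([-0.2, -2.8,  9.1]), np.float64(0.0042))
```

View pics/a3.png

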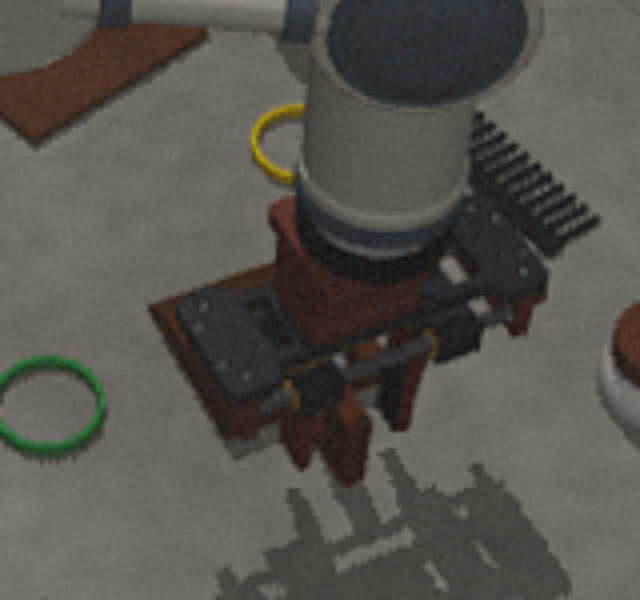

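Call:
{"fn": "apply_moves", "kwargs": {
  "deltas": [
    [0,-1.5,4,0],
    [0,-2.5,6,0],
    [0,-2.5,6,0],
    [0,-2.5,6,0]
  ]
}}

```text
t: 3.75
ee_pos: [0.5343, -0.3252, 0.0178]
tool_rot: [2.391, 2.038, 0.0]
wrist_force: [0.5, 0.3, 0.0]
grip_width: 0.0501
```

```bash
python3 - <<'E'
from d import *
print(to(534.7,-325,16,-9.3))
E
```

```text
t 3.75 p [ 534.3 -325.2   17.8] yawy -9.12 zax [ 0. -0. -1.] F [0.5  0.28 0.01] M [-0.04  0.05  0.03] g 50.1
(array([0.2, 0.4, 1.8]), np.float64(0.0032))
```

Call:
{"fn": "apply_moves", "kwargs": {
  "deltas": [
    [0,0,1.5,0],
    [0,0,1.5,0],
    [0,0,1.5,0],
    [0,0,1.5,0],
    [0,0,1.5,0],
    [0,0,1.5,0],
    [0,0,1.5,0],
    [0,0,1.5,0]
  ],
  "jaw": 0
}}

```text
t: 4.42
ee_pos: [0.5344, -0.3251, 0.0162]
tool_rot: [2.391, 2.038, 0.0]
wrist_force: [0.0, -0.3, 1.0]
grip_width: 0.0138
```

Call:
{"fn": "apply_moves", "kwargs": {
  "deltas": [
    [0,0,0,0],
    [0,0,-3,0],
    [0,0,-6,0],
    [0,0,-10,0],
    [0,0,-15,0],
    [0,0,-20,0],
    [0,0,-25,0],
    [0,0,-25,0]
  ]
}}

```text
t: 5.08
ee_pos: [0.535, -0.3256, 0.0431]
tool_rot: [2.389, 2.036, 0.001]
wrist_force: [0.6, -0.6, -2.1]
grip_width: 0.0143
```

```bash
python3 - <<'E'
from d import *
b=snap('side');t=snap('top')
cv2.imwrite('pics/a4.png',cv2.resize(b['color'][180:330,300:460,::-1],None,fx=4,fy=4))
cv2.imwrite('pics/a5.png',cv2.resize(t['color'][160:250,350:470,::-1],None,fx=5,fy=5))
E
```

```text
t 5.08 p [ 535.  -325.6   43.1] yawy -9.11 zax [ 0.002 -0.001 -1.   ] F [ 0.62 -0.61 -2.09] M [-0.15  0.04  0.05] g 14.3
```

View pics/a4.png

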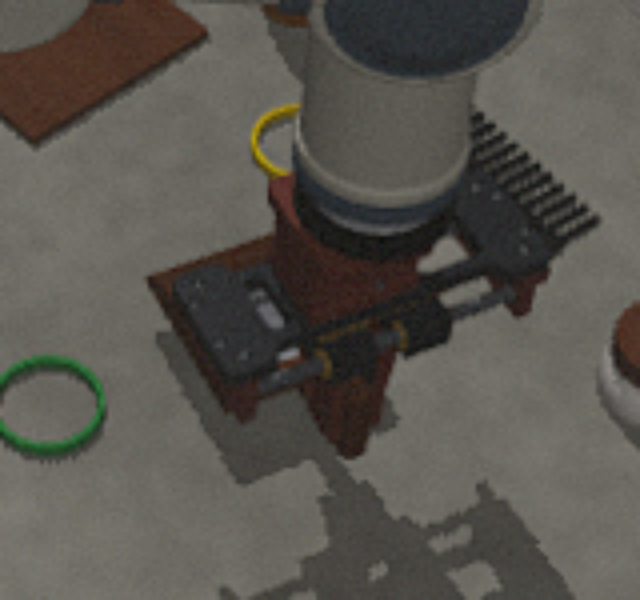

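View pics/a5.png

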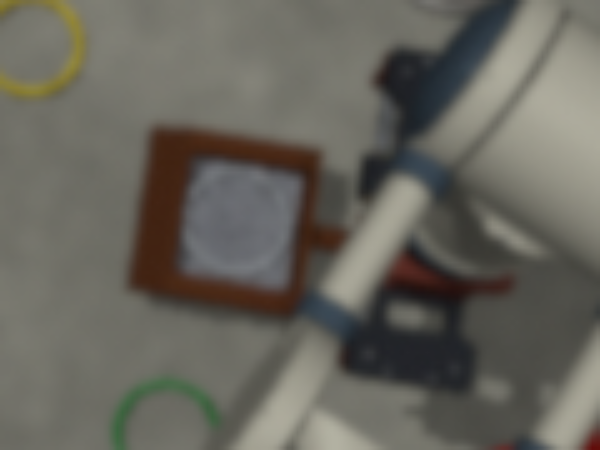

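```bash
python3 - <<'E'
from d import *
print(to(*rk(-235,0,48),7.98),rk(-235,0,0))
E
```

```text
t 5.18 p [ 534.6 -325.3   41.7] yawy -9.11 zax [ 0.001 -0.001 -1.   ] F [-0.12  0.07 -1.92] M [-0.15  0.09  0.  ] g 13.8
(array([264. ,  26.3,  -6.4]), np.float64(-0.2983)) (np.float64(602.3244445748197), np.float64(-68.72439841190806), 0)
```

Call:
{"fn": "apply_moves", "kwargs": {
  "deltas": [
    [5,0,-2,-0.01],
    [18,1,-4,-0.03],
    [36,3,-6,-0.05],
    [56,5,-6,-0.07],
    [76,7,-6,-0.09],
    [96,9,-6,-0.12],
    [116,11,-6,-0.14],
    [136,13,-6,-0.16],
    [156,15,-6,-0.18],
    [176,17,-6,-0.2],
    [196,19,-6,-0.22],
    [214,21,-6,-0.24],
    [230,23,-6,-0.26],
    [244,24,-6,-0.28],
    [254,25,-6,-0.298],
    [260,26,-6,-0.298],
    [264,26.3,-6,-0.298],
    [264,26.3,-6,-0.298],
    [264,26.3,-6,-0.298]
  ]
}}

```text
t: 6.77
ee_pos: [0.602, -0.069, 0.0471]
tool_rot: [2.062, 2.37, -0.001]
wrist_force: [0.6, 0.6, -1.6]
grip_width: 0.0136
```

```bash
python3 - <<'E'
from d import *
print(to(*rk(-235,0,48),7.98))
b=snap('side');t=snap('top')
cv2.imwrite('pics/b1.png',cv2.resize(b['color'][110:270,220:420,::-1],None,fx=3.7,fy=3.7))
cv2.imwrite('pics/b2.png',cv2.resize(t['color'][150:240,215:375,::-1],None,fx=5,fy=5))
E
```

```text
t 6.77 p [602.  -69.   47.1] yawy 7.94 zax [-0. -0. -1.] F [ 0.59  0.63 -1.64] M [-0.16  0.04 -0.01] g 13.6
(array([ 0.2,  0.3, -0.9]), np.float64(-0.0007))
```

View pics/b1.png

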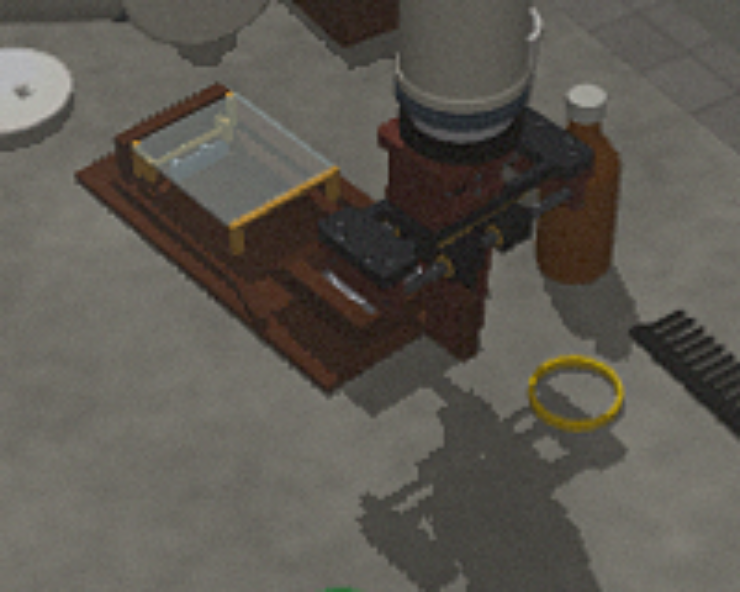

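View pics/b2.png

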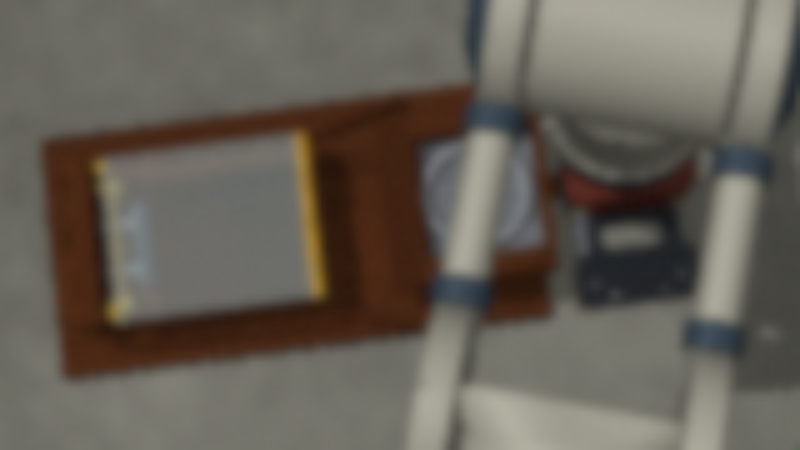

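```bash
python3 - <<'E'
from d import *
b=snap('side');t=snap('top')
t0=cv2.imread('pics/t0.png')
print('lotion cap',onz(t,320,128.5,.15)*1000, 'side cap', onz(b,378,136.5,.15)*1000)
E
```

```text
t 6.87 p [602.  -69.3  47.1] yawy 7.91 zax [-0. -0. -1.] F [ 0.07 -0.44 -2.36] M [-0.13  0.02  0.05] g 14.1
lotion cap [739.27002025 -17.78316678 150.        ] side cap [737.84855897 -18.64679204 150.        ]
```

Call:
{"fn": "apply_moves", "kwargs": {
  "deltas": [
    [0,0,3,0],
    [0,0,7,0],
    [0,0,11,0],
    [0,0,15,0],
    [0,0,18,0],
    [0,0,20,0],
    [0,0,20,0],
    [0,0,20,0]
  ]
}}

```text
t: 7.63
ee_pos: [0.602, -0.0685, 0.0269]
tool_rot: [-2.062, -2.37, 0.0]
wrist_force: [-0.1, -1.0, -1.3]
grip_width: 0.0136
```

```bash
python3 - <<'E'
from d import *
print(to(*rk(-235,0,24.2),7.98))
b=snap('side')
cv2.imwrite('pics/b3.png',cv2.resize(b['color'][110:270,220:420,::-1],None,fx=3.7,fy=3.7))
E
```

```text
t 7.63 p [602.  -68.5  26.9] yawy 7.97 zax [-0.  0. -1.] F [-0.12 -1.   -1.31] M [-0.15  0.08 -0.03] g 13.6
(array([-0.2,  0.3,  2.7]), np.float64(-0.0003))
```

View pics/b3.png

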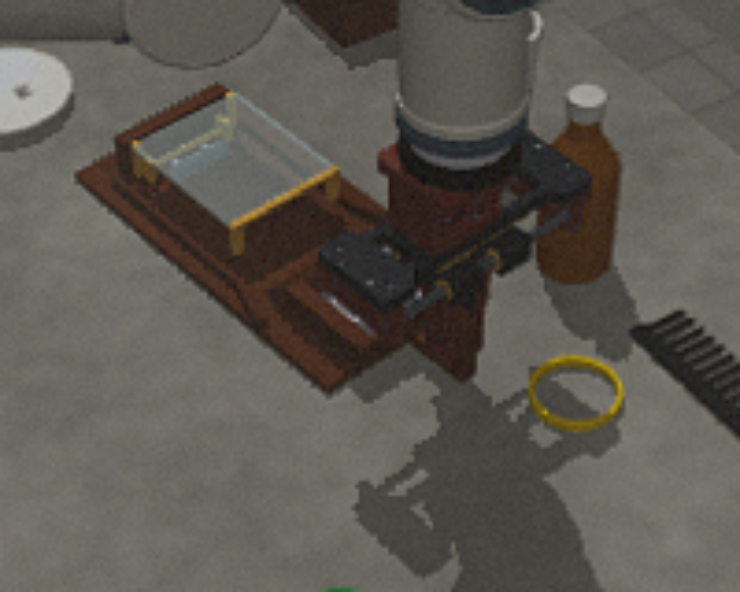

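Call:
{"fn": "apply_moves", "kwargs": {
  "deltas": [
    [0,0,1,0],
    [0,0,1.5,0],
    [0,0,2,0],
    [0,0,2,0]
  ]
}}

```text
t: 8.02
ee_pos: [0.6021, -0.0686, 0.0251]
tool_rot: [-2.062, -2.37, 0.0]
wrist_force: [0.2, 0.1, -1.4]
grip_width: 0.0141
```

Call:
{"fn": "apply_moves", "kwargs": {
  "deltas": [
    [0,0,0.4,0],
    [0,0,0.8,0],
    [0,0,0.8,0],
    [0,0,0.8,0]
  ]
}}

```text
t: 8.35
ee_pos: [0.6021, -0.0686, 0.0243]
tool_rot: [-2.062, -2.37, 0.0]
wrist_force: [-0.5, 0.9, -1.8]
grip_width: 0.0139
```

```bash
python3 - <<'E'
from d import *
print(to(*rk(-235,0,24.2),7.98))
E
```

```text
t 8.35 p [602.1 -68.6  24.3] yawy 7.96 zax [-0.  0. -1.] F [-0.46  0.93 -1.79] M [-0.2   0.05 -0.01] g 13.9
(array([-0.2,  0.2,  0.1]), np.float64(-0.0003))
```

Call:
{"fn": "apply_moves", "kwargs": {
  "deltas": [
    [0,0,0.3,0],
    [0,0,0.5,0],
    [0,0,0.5,0],
    [0,0,0.5,0]
  ]
}}

```text
t: 8.68
ee_pos: [0.6022, -0.0686, 0.0242]
tool_rot: [2.062, 2.37, 0.0]
wrist_force: [-1.1, -0.1, 0.9]
grip_width: 0.0139
```

```bash
python3 - <<'E'
from d import *
for x in(-205,-160,-110): print(to(*rk(x,0,24.),7.98))
E
```

```text
t 8.68 p [602.2 -68.6  24.2] yawy 7.96 zax [ 0. -0. -1.] F [-1.07 -0.09  0.95] M [-0.07  0.23  0.04] g 13.9
(array([29.9,  0.1,  0.2]), np.float64(-0.0003))
(array([74.9,  0.1,  0.2]), np.float64(-0.0003))
(array([1.249e+02, 1.000e-01, 2.000e-01]), np.float64(-0.0003))
```

Call:
{"fn": "apply_moves", "kwargs": {
  "deltas": [
    [2,0,-0.3,0],
    [5,0,-0.3,0],
    [8,0,-0.3,0],
    [11,0,-0.3,0],
    [14,0,-0.3,0],
    [17,0,-0.3,0],
    [20,0,-0.3,0],
    [22,0,-0.3,0],
    [23,0,-0.3,0],
    [23,0,-0.3,0]
  ]
}}

```text
t: 9.52
ee_pos: [0.5989, -0.0453, 0.0242]
tool_rot: [-2.061, -2.371, -0.001]
wrist_force: [-0.1, 0.9, -0.0]
grip_width: 0.0142
```

```bash
python3 - <<'E'
from d import *
print(to(*rk(-200,0,24.),7.98))
b=snap('side');t=snap('top')
cv2.imwrite('pics/b4.png',cv2.resize(b['color'][130:240,230:350,::-1],None,fx=5,fy=5,interpolation=cv2.INTER_CUBIC))
cv2.imwrite('pics/b5.png',cv2.resize(t['color'][160:235,215:345,::-1],None,fx=6,fy=6,interpolation=cv2.INTER_CUBIC))
E
```

```text
t 9.52 p [598.9 -45.3  24.2] yawy 7.99 zax [ 0.  0. -1.] F [-0.1   0.86 -0.02] M [0.07 0.07 0.01] g 14.2
(array([11.4,  0.1,  0.2]), np.float64(0.0001))
```

View pics/b4.png

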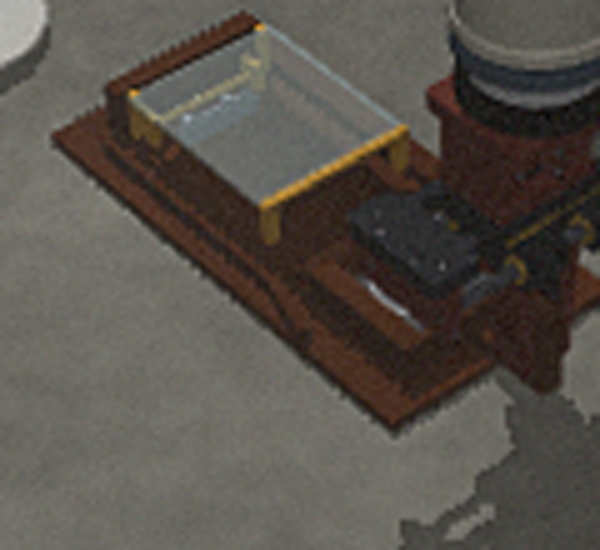

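View pics/b5.png

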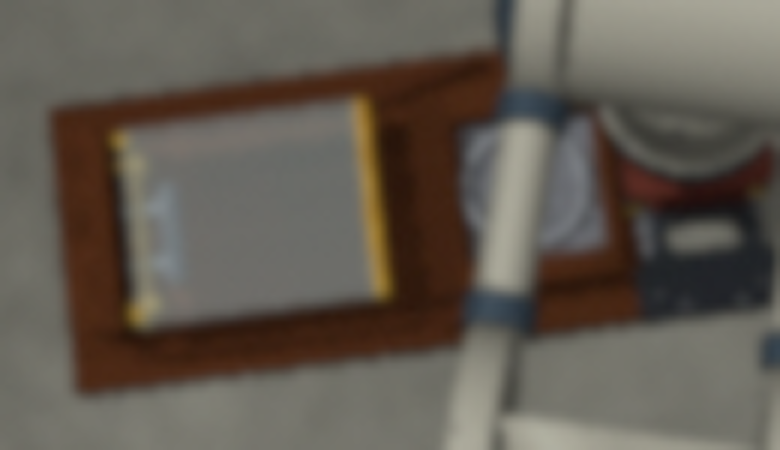

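Call:
{"fn": "apply_moves", "kwargs": {
  "deltas": [
    [2,0,0,0],
    [4,0,0,0],
    [6,0,0,0],
    [8,0,0,0],
    [10,0,0,0],
    [12,0,0,0],
    [14,0,0,0],
    [14,0,0,0]
  ]
}}

```text
t: 10.28
ee_pos: [0.5969, -0.0314, 0.0241]
tool_rot: [-2.061, -2.371, -0.0]
wrist_force: [0.2, -0.2, -0.1]
grip_width: 0.0137
```

```bash
python3 - <<'E'
from d import *
print(to(*rk(-165,0,24.),7.98))
E
```

```text
t 10.28 p [596.9 -31.4  24.1] yawy 7.98 zax [-0.  0. -1.] F [ 0.23 -0.16 -0.15] M [ 0.    0.03 -0.  ] g 13.7
(array([32.3,  0.2,  0.1]), np.float64(0.0001))
```

Call:
{"fn": "apply_moves", "kwargs": {
  "deltas": [
    [2,0,0,0],
    [4,0,0,0],
    [6,0,0,0],
    [8,0,0,0],
    [10,0,0,0],
    [12,0,0,0],
    [14,0,0,0],
    [16,0,0,0],
    [18,0,0,0],
    [20,0,0,0],
    [20,0,0,0]
  ]
}}

```text
t: 11.2
ee_pos: [0.5942, -0.0116, 0.0242]
tool_rot: [-2.061, -2.37, -0.0]
wrist_force: [0.3, 0.2, 0.6]
grip_width: 0.014
```

```bash
python3 - <<'E'
from d import *
print(to(*rk(-165,0,24.),7.98))
b=snap('side');t=snap('top')
cv2.imwrite('pics/b6.png',cv2.resize(b['color'][130:240,230:350,::-1],None,fx=5,fy=5,interpolation=cv2.INTER_CUBIC))
E
```

```text
t 11.2 p [594.2 -11.6  24.2] yawy 7.98 zax [-0.  0. -1.] F [0.29 0.19 0.64] M [-0.3   0.   -0.03] g 14.0
(array([12.3,  0.1,  0.2]), np.float64(0.0001))
```

View pics/b6.png

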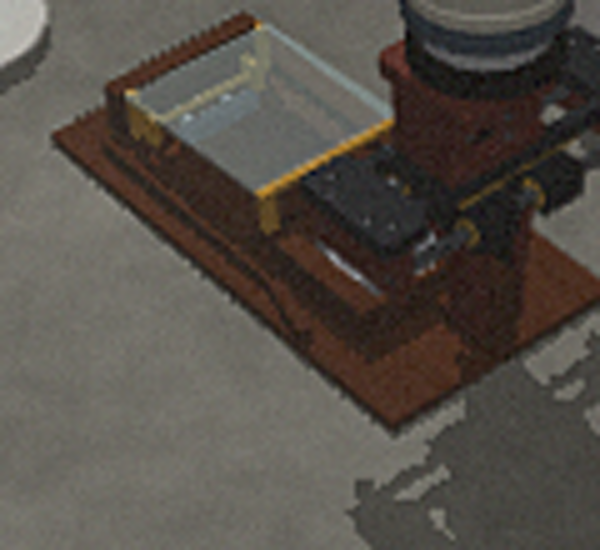

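Call:
{"fn": "apply_moves", "kwargs": {
  "deltas": [
    [3,0,0,0],
    [6,0,0,0],
    [9,0,0,0],
    [12,0,0,0],
    [15,0,0,0],
    [18,0,0,0],
    [21,0,0,0],
    [24,0,0,0],
    [27,0,0,0],
    [30,0,0,0],
    [33,0,0,0],
    [36,0,0,0],
    [39,0,0,0],
    [42,0,0,0],
    [45,0,0,0],
    [48,0,0,0],
    [51,0,0,0],
    [54,0,0,0],
    [55,0,0,0],
    [55,0,0,0]
  ]
}}

```text
t: 12.97
ee_pos: [0.5865, 0.0429, 0.0242]
tool_rot: [-2.061, -2.371, -0.001]
wrist_force: [-0.1, 0.4, 2.3]
grip_width: 0.014
```

```bash
python3 - <<'E'
from d import *
print(to(*rk(-112,0,24.),7.98))
b=snap('side');t=snap('top')
cv2.imwrite('pics/b7.png',cv2.resize(b['color'][130:240,230:350,::-1],None,fx=5,fy=5,interpolation=cv2.INTER_CUBIC))
cv2.imwrite('pics/b8.png',cv2.resize(t['color'][160:235,215:345,::-1],None,fx=6,fy=6,interpolation=cv2.INTER_CUBIC))
E
```

```text
t 12.97 p [586.5  42.9  24.2] yawy 7.99 zax [-0.     0.001 -1.   ] F [-0.11  0.42  2.25] M [-0.14  0.03  0.01] g 14.0
(array([10.3,  0.1,  0.2]), np.float64(0.0002))
```

View pics/b7.png

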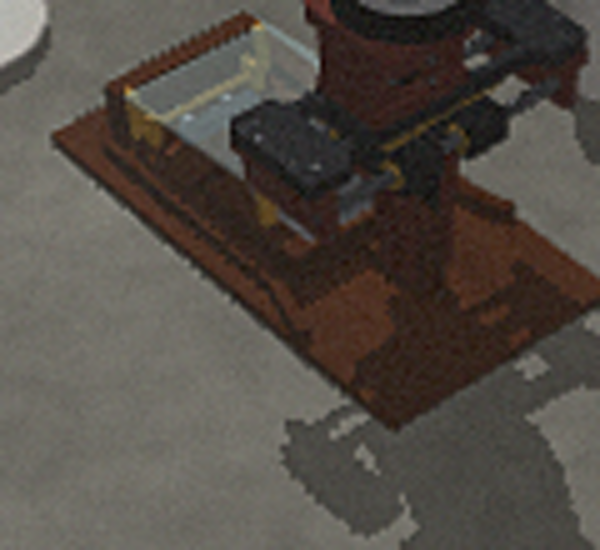

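View pics/b8.png

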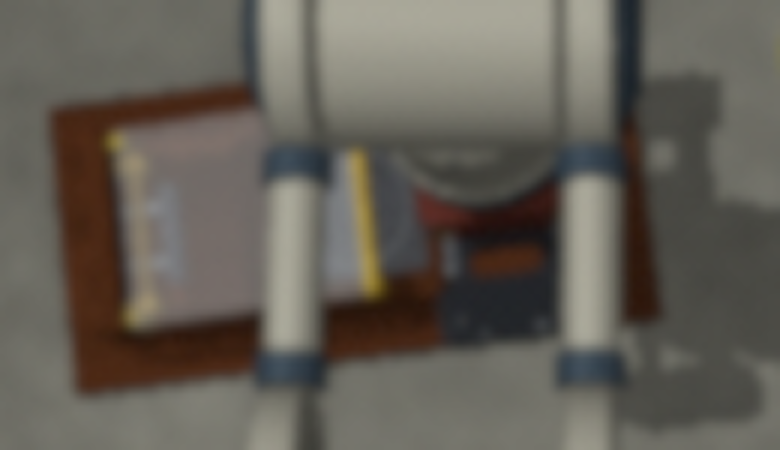

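Call:
{"fn": "apply_moves", "kwargs": {
  "deltas": [
    [2,0,-0.2,0],
    [4,0,-0.2,0],
    [6,0,-0.2,0],
    [8,0,-0.2,0],
    [10,0,-0.2,0],
    [11,0,-0.2,0],
    [11,0,-0.2,0],
    [11,0,-0.2,0]
  ]
}}

```text
t: 13.73
ee_pos: [0.5849, 0.0536, 0.0241]
tool_rot: [-2.061, -2.37, -0.0]
wrist_force: [1.2, -0.0, -1.1]
grip_width: 0.0144
```

```bash
python3 - <<'E'
from d import *
print(to(*rk(-106,0,24.),7.98))
E
```

```text
t 13.73 p [584.9  53.6  24.1] yawy 7.99 zax [-0.     0.001 -1.   ] F [ 1.18 -0.03 -1.1 ] M [-0.08 -0.01 -0.03] g 14.4
(array([5.4, 0.2, 0.2]), np.float64(0.0001))
```

Call:
{"fn": "apply_moves", "kwargs": {
  "deltas": [
    [0.7,0,0,0],
    [1.4,0,0,0],
    [2.1,0,0,0],
    [2.8,0,0,0],
    [3.5,0,0,0],
    [4.2,0,0,0],
    [4.2,0,0,0]
  ]
}}

```text
t: 14.32
ee_pos: [0.5844, 0.0576, 0.0242]
tool_rot: [-2.061, -2.37, 0.0]
wrist_force: [0.2, 0.3, -0.9]
grip_width: 0.0139
```

Call:
{"fn": "apply_moves", "kwargs": {
  "deltas": [
    [0.6,0,0,0],
    [1.2,0,0,0],
    [1.8,0,0,0],
    [2.4,0,0,0],
    [3,0,0,0],
    [3,0,0,0],
    [3,0,0,0]
  ]
}}

```text
t: 14.9
ee_pos: [0.584, 0.0605, 0.0242]
tool_rot: [-2.061, -2.37, 0.0]
wrist_force: [-0.1, -0.1, -1.9]
grip_width: 0.0139
```

Call:
{"fn": "apply_moves", "kwargs": {
  "deltas": [
    [0.6,0,0,0],
    [1.2,0,0,0],
    [1.8,0,0,0],
    [2.4,0,0,0],
    [3,0,0,0],
    [3,0,0,0],
    [3,0,0,0]
  ]
}}

```text
t: 15.48
ee_pos: [0.5836, 0.0635, 0.0243]
tool_rot: [-2.062, -2.37, -0.0]
wrist_force: [0.5, -0.2, -1.7]
grip_width: 0.014
```

```bash
python3 - <<'E'
from d import *
print(to(*rk(-96,0,24.),7.98))
b=snap('side');t=snap('top')
cv2.imwrite('pics/c3.png',cv2.resize(b['color'][130:240,230:350,::-1],None,fx=5,fy=5,interpolation=cv2.INTER_CUBIC))
E
```

```text
t 15.48 p [583.6  63.5  24.3] yawy 7.97 zax [-0.  0. -1.] F [ 0.5  -0.16 -1.72] M [-0.24  0.1  -0.01] g 14.0
(array([5.5, 0.2, 0.3]), np.float64(-0.0002))
```

View pics/c3.png

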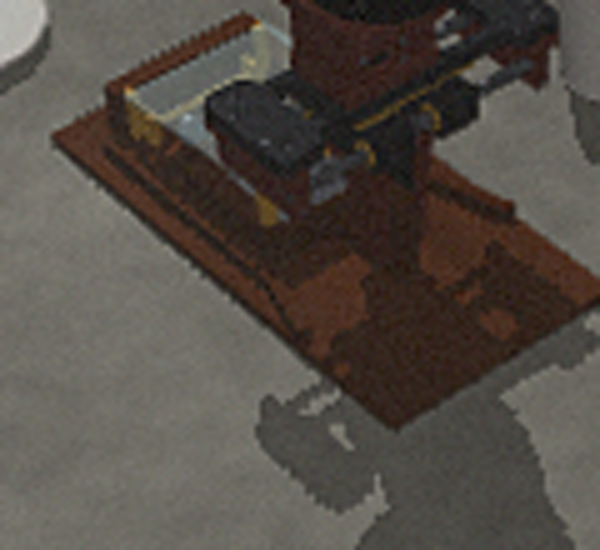

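Call:
{"fn": "apply_moves", "kwargs": {
  "deltas": [
    [0.6,0,0,0],
    [1.2,0,0,0],
    [1.8,0,0,0],
    [2.4,0,0,0],
    [3,0,0,0],
    [3,0,0,0],
    [3,0,0,0]
  ]
}}

```text
t: 16.17
ee_pos: [0.5832, 0.0664, 0.0243]
tool_rot: [-2.062, -2.37, -0.0]
wrist_force: [0.4, 0.4, -2.6]
grip_width: 0.0143
```

Call:
{"fn": "apply_moves", "kwargs": {
  "deltas": [
    [0.5,0,0,0],
    [1,0,0,0],
    [1.5,0,0,0],
    [2,0,0,0],
    [2,0,0,0],
    [2,0,0,0]
  ]
}}

```text
t: 16.67
ee_pos: [0.583, 0.0684, 0.0244]
tool_rot: [-2.062, -2.37, -0.0]
wrist_force: [-0.1, -0.4, -2.7]
grip_width: 0.0139
```

Call:
{"fn": "apply_moves", "kwargs": {
  "deltas": [
    [0.5,0,0,0],
    [1,0,0,0],
    [1.5,0,0,0],
    [2,0,0,0],
    [2,0,0,0],
    [2,0,0,0]
  ]
}}

```text
t: 17.17
ee_pos: [0.5827, 0.0704, 0.0243]
tool_rot: [-2.062, -2.37, -0.0]
wrist_force: [0.5, 0.2, -2.5]
grip_width: 0.0139
```

```bash
python3 - <<'E'
from d import *
print(to(*rk(-96,0,24.),7.98))
E
```

```text
t 17.17 p [582.7  70.4  24.3] yawy 7.97 zax [-0.  0. -1.] F [ 0.51  0.19 -2.52] M [-0.16 -0.01  0.05] g 13.9
(array([-1.5,  0.1,  0.3]), np.float64(-0.0002))
```

Grip is at -94.5 with no contact yet; I keep feeling in small steps.

Call:
{"fn": "apply_moves", "kwargs": {
  "deltas": [
    [0.5,0,0,0],
    [1,0,0,0],
    [1.5,0,0,0],
    [1.5,0,0,0],
    [1.5,0,0,0]
  ]
}}

```text
t: 17.58
ee_pos: [0.5825, 0.0718, 0.0244]
tool_rot: [-2.062, -2.37, -0.0]
wrist_force: [0.0, 0.1, -2.6]
grip_width: 0.0138
```

Call:
{"fn": "apply_moves", "kwargs": {
  "deltas": [
    [0.5,0,0,0],
    [1,0,0,0],
    [1.5,0,0,0],
    [1.5,0,0,0],
    [1.5,0,0,0]
  ]
}}

```text
t: 18.0
ee_pos: [0.5824, 0.073, 0.0244]
tool_rot: [2.062, 2.37, -0.0]
wrist_force: [0.2, -1.4, -2.8]
grip_width: 0.0138
```

```bash
python3 - <<'E'
from d import *
print(to(*rk(-91,0,24.),7.98))
b=snap('side');t=snap('top')
cv2.imwrite('pics/c4.png',cv2.resize(b['color'][130:220,240:330,::-1],None,fx=6.6,fy=6.6,interpolation=cv2.INTER_CUBIC))
cv2.imwrite('pics/c5.png',cv2.resize(t['color'][160:235,215:345,::-1],None,fx=6,fy=6,interpolation=cv2.INTER_CUBIC))
E
```

```text
t 18.0 p [582.4  73.   24.4] yawy 7.96 zax [ 0. -0. -1.] F [ 0.18 -1.43 -2.77] M [-0.5  -0.02  0.02] g 13.8
(array([0.9, 0.1, 0.4]), np.float64(-0.0003))
```

View pics/c4.png

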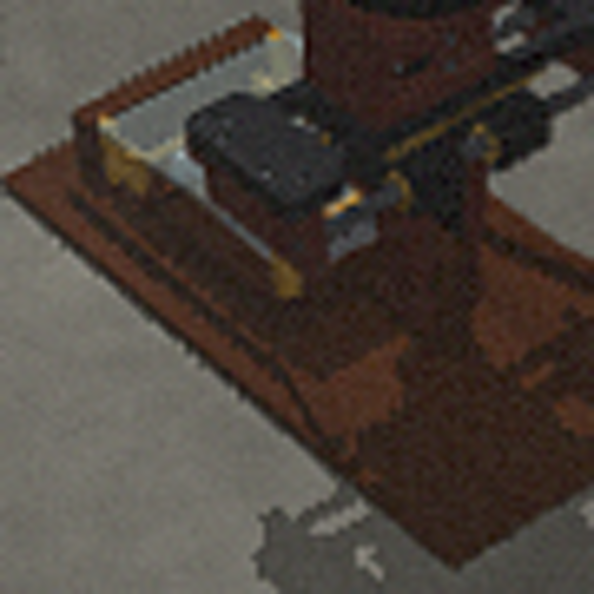

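View pics/c5.png

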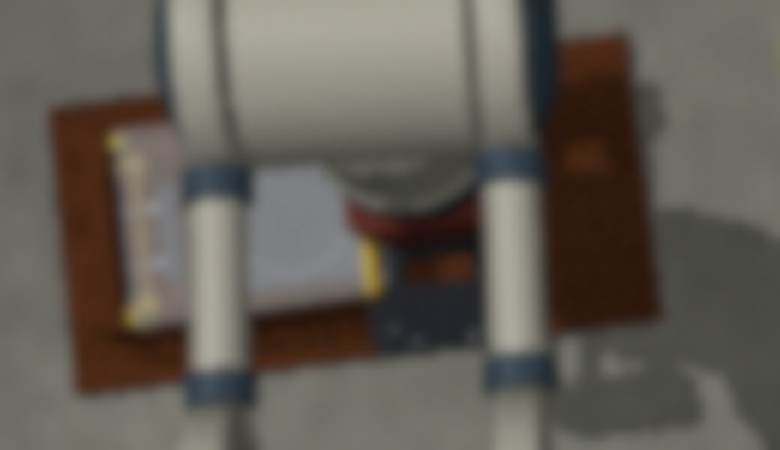

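Call:
{"fn": "apply_moves", "kwargs": {
  "deltas": [
    [0.4,0,0.2,0],
    [0.8,0,0.2,0],
    [1.2,0,0.2,0],
    [1.2,0,0.2,0],
    [1.2,0,0.2,0]
  ]
}}

```text
t: 18.52
ee_pos: [0.5823, 0.0741, 0.0243]
tool_rot: [2.062, 2.37, -0.0]
wrist_force: [-0.4, -3.9, -0.5]
grip_width: 0.0138
```

Call:
{"fn": "apply_moves", "kwargs": {
  "deltas": [
    [0.4,0,0,0],
    [0.8,0,0,0],
    [1.2,0,0,0],
    [1.2,0,0,0],
    [1.2,0,0,0]
  ]
}}

```text
t: 18.93
ee_pos: [0.5821, 0.0754, 0.0243]
tool_rot: [2.062, 2.37, -0.0]
wrist_force: [1.2, -5.0, -0.2]
grip_width: 0.0139
```

```bash
python3 - <<'E'
from d import *
print(to(*rk(-89,0,24.),7.98))
b=snap('side')
cv2.imwrite('pics/c6.png',cv2.resize(b['color'][130:220,240:330,::-1],None,fx=6.6,fy=6.6,interpolation=cv2.INTER_CUBIC))
E
```

```text
t 18.93 p [582.1  75.4  24.3] yawy 7.95 zax [ 0. -0. -1.] F [ 1.24 -5.03 -0.22] M [-0.88 -0.11  0.03] g 13.9
(array([0.5, 0. , 0.3]), np.float64(-0.0004))
```

View pics/c6.png

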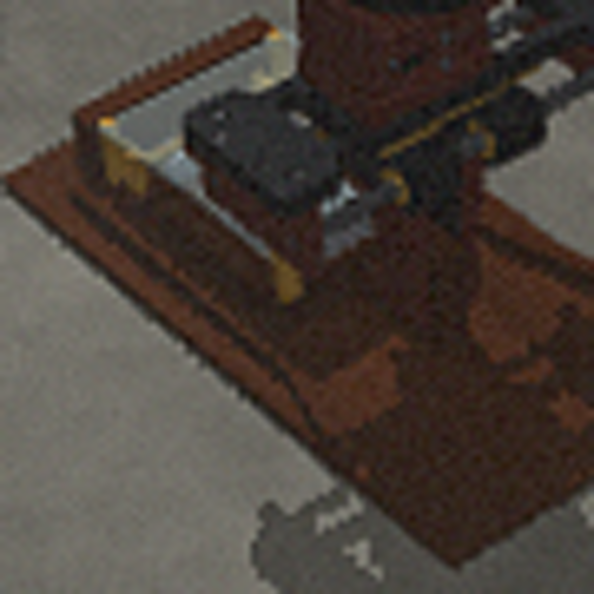

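Call:
{"fn": "apply_moves", "kwargs": {
  "deltas": [
    [0.4,0,0,0],
    [0.8,0,0,0],
    [1.2,0,0,0],
    [1.2,0,0,0],
    [1.2,0,0,0]
  ]
}}

```text
t: 19.4
ee_pos: [0.582, 0.0763, 0.0244]
tool_rot: [2.061, 2.369, -0.001]
wrist_force: [0.6, -5.7, -0.2]
grip_width: 0.0141
```

```bash
python3 - <<'E'
from d import *
print(to(*rk(-89,0,24.),7.98))
b=snap('side')
cv2.imwrite('pics/c7.png',cv2.resize(b['color'][130:220,240:330,::-1],None,fx=6.6,fy=6.6,interpolation=cv2.INTER_CUBIC))
E
```

```text
t 19.4 p [582.   76.3  24.4] yawy 7.95 zax [ 0.    -0.001 -1.   ] F [ 0.62 -5.72 -0.16] M [-1.07 -0.03  0.06] g 14.1
(array([-0.5,  0. ,  0.4]), np.float64(-0.0005))
```

View pics/c7.png

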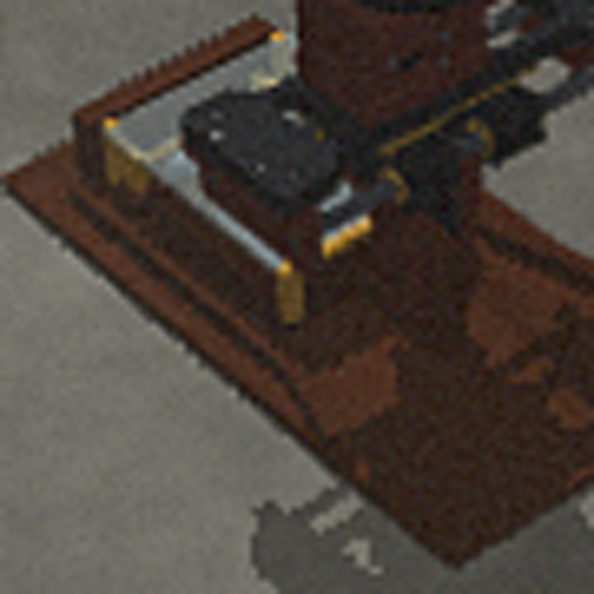

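The flap has dropped: the foot tip is now at crop (290,320), and it was near (290,298) before. I press 0.6 mm more for margin, then ease back and let go.

Call:
{"fn": "apply_moves", "kwargs": {
  "deltas": [
    [0.3,0,0.2,0],
    [0.6,0,0.2,0],
    [0.6,0,0.2,0],
    [0.6,0,0.3,0]
  ]
}}

```text
t: 19.78
ee_pos: [0.582, 0.0767, 0.0243]
tool_rot: [2.061, 2.369, -0.001]
wrist_force: [1.3, -7.2, 1.7]
grip_width: 0.0141
```

Call:
{"fn": "apply_moves", "kwargs": {
  "deltas": [
    [-0.4,0,0,0],
    [-0.8,0,0,0],
    [-1.2,0,0,0],
    [-1.2,0,0,0],
    [-1.2,0,0,0]
  ]
}}

```text
t: 20.2
ee_pos: [0.582, 0.076, 0.0242]
tool_rot: [2.062, 2.37, 0.0]
wrist_force: [1.4, -5.4, 0.6]
grip_width: 0.0141
```

Call:
{"fn": "apply_moves", "kwargs": {
  "deltas": [
    [0,0,0,0],
    [0,0,0,0],
    [0,0,0,0],
    [0,0,0,0],
    [0,0,0,0],
    [0,0,0,0]
  ],
  "jaw": 34
}}

```text
t: 20.7
ee_pos: [0.5818, 0.0765, 0.0238]
tool_rot: [-2.061, -2.37, -0.0]
wrist_force: [0.7, -0.0, 0.3]
grip_width: 0.0341
```

```bash
python3 - <<'E'
from d import *
print(to(*rk(-89,0,24.),7.98))
b=snap('side')
cv2.imwrite('pics/c8.png',cv2.resize(b['color'][130:220,240:330,::-1],None,fx=6.6,fy=6.6,interpolation=cv2.INTER_CUBIC))
E
```

```text
t 20.7 p [581.8  76.5  23.8] yawy 7.98 zax [-0.  0. -1.] F [ 0.72 -0.01  0.25] M [-0.02  0.01 -0.01] g 34.1
(array([-0.6,  0.2, -0.2]), np.float64(-0.0))
```

View pics/c8.png

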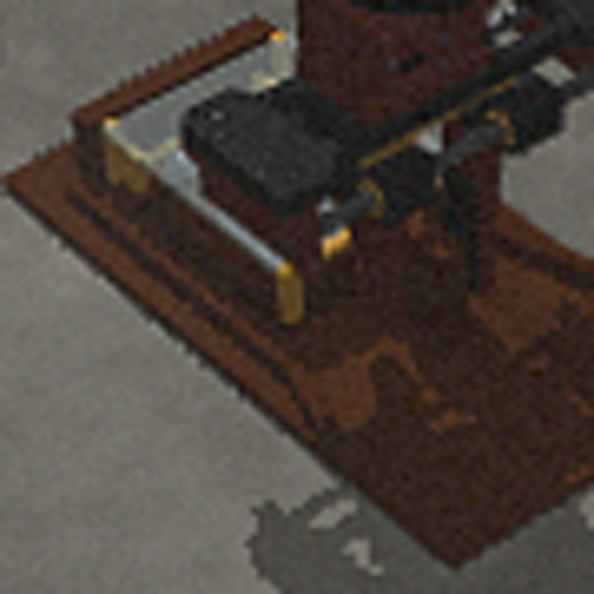

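Call:
{"fn": "apply_moves", "kwargs": {
  "deltas": [
    [0,0,-4,0],
    [0,0,-10,0],
    [0,0,-18,0],
    [0,0,-28,0],
    [0,0,-45,0],
    [0,0,-65,0],
    [0,0,-90,0],
    [0,0,-115,0],
    [0,0,-140,0],
    [0,0,-160,0],
    [-20,0,-165,0],
    [-50,0,-165,0],
    [-85,0,-165,0],
    [-120,0,-165,0],
    [-155,0,-165,0],
    [-190,0,-165,0],
    [-220,0,-165,0],
    [-235,0,-165,0],
    [-240,0,-165,0]
  ]
}}

```text
t: 22.33
ee_pos: [0.6151, -0.1639, 0.1894]
tool_rot: [2.065, 2.367, -0.0]
wrist_force: [-0.3, -0.0, 1.0]
grip_width: 0.0338
```

```bash
python3 - <<'E'
from d import *
b=snap('side','z_s.png');t=snap('top','z_t.png')
cv2.imwrite('pics/d1.png',cv2.resize(b['color'][120:225,230:360,::-1],None,fx=5.5,fy=5.5,interpolation=cv2.INTER_CUBIC))
cv2.imwrite('pics/d2.png',cv2.resize(t['color'][160:235,215:345,::-1],None,fx=6,fy=6,interpolation=cv2.INTER_CUBIC))
E
```

```text
t 22.33 p [ 615.1 -163.9  189.4] yawy 7.79 zax [ 0. -0. -1.] F [-0.33 -0.    0.96] M [-0.09  0.04 -0.03] g 33.8
```

View pics/d1.png

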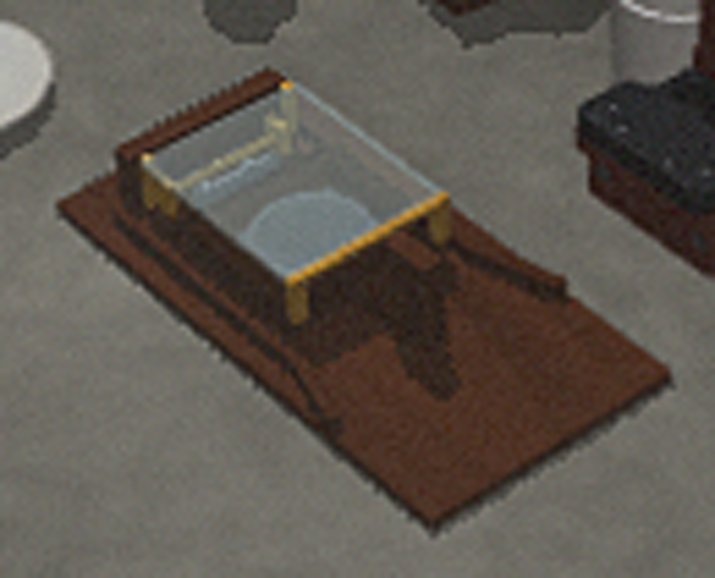

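View pics/d2.png

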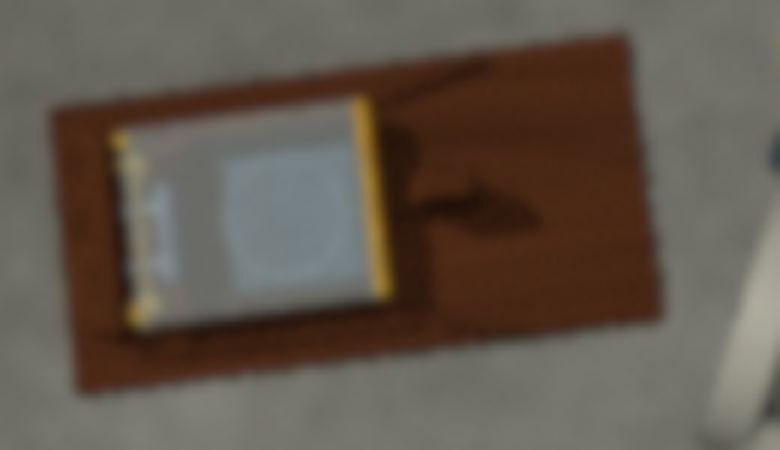

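View pics/z_t.png

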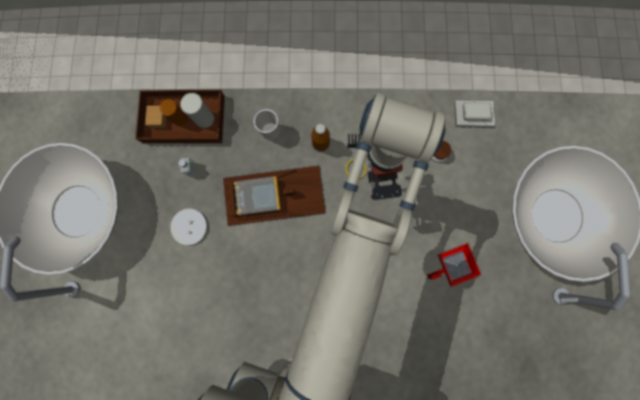

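```bash
python3 - <<'E'
import cv2,numpy as np
for a,b,box in(('t0','z_t',(165,225,265,290)),('s0','z_s',(130,190,240,330))):
    y0,y1,x0,x1=box
    for f in(a,b):
        im=cv2.imread('pics/%s.png'%f)[y0:y1,x0:x1];h,s,v=cv2.split(cv2.cvtColor(im,cv2.COLOR_BGR2HSV))
        m=((h>16)&(h<32)&(s>110)&(v>90));ys,xs=np.nonzero(m);print(f,len(xs),xs.mean()+x0,ys.mean()+y0,ys.max()+y0)
E
```

```text
t0 94 276.6808510638298 192.2659574468085 209
z_t 90 276.6222222222222 191.95555555555555 209
s0 79 290.6835443037975 161.46835443037975 175
z_s 85 291.45882352941175 162.34117647058824 177
```

```bash
python3 -c "
from rig import bot
print(bot.finish_job())"
```

```text
the job is handed in; nothing more can be done
None
```

The silver bangle is away: its walnut insert is in the rack, caught behind the flap's feet, and I handed the job in at about 22 s of the 72 s allowed. No verdict was reported.

**What I did:**
- I gripped the insert by its upright grip and set it on the apron, then slid it in nose first so its own slope lifted the flap.
- I felt the spring buffer at grip x of about -92 mm in the rack frame and pressed until the wrist force read about 7 N. The feet dropped at about 5.7 N.
- I eased back, opened the jaws and drew straight up. No collision showed in the wrist forces.

**Last checks:**
- **Flap:** in the top view its brass front edge is back within 0.3 px of its starting place. The side view disagrees slightly, by about 1 px in mask centre and 2 px at the lowest pixel. I put that down to mask noise and did not follow it up.
- **Bangle and insert:** both views show the ring under the glass in the insert, with the feet behind the tray. I judged the insert to be resting flat from the felt contact and these pictures, with no separate height measurement.
- **Other things:** what is visible in the top view looks unmoved. The arm partly hid the comb, jar and yellow ring, and I made no pixel comparison. The gripper passed about 20 mm from the lotion bottle.

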